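# Clamp the stop onto the laundry basket rail

## Robot

A 6-joint arm with a two-finger parallel gripper is mounted at the origin on the work surface. World frame = base frame: x ahead of the robot, y to its left, z up, the work surface at z = 0. Lengths are in m, angles in degrees, forces in N, time in s.
With the tool pointing down it reaches from about 0.325 to 0.9 m from the base axis. Payload 6.1 kg.
Tool frame: the origin (TCP) lies midway between the tips of the shut fingers; the grasp point (between the pads) lies 19 mm behind it (env.grip_point_offset is the distance from the TCP to the grasp point, in m); z points along the fingers, y is the line along which they close (so a half turn about z gives the same grasp; the last joint's range is limited). The gripper opens to 85 mm and grips with 20 to 120 N. Pads are 22 mm wide; open, the fingers measure 114 mm over their backs; the gripper's body (76 mm by 85 mm) begins 54 mm behind the grasp point. The pads swing forward as they close: fully open they stand 13 mm farther back than shut.
Start: joints at [60.785, 12.628, 87.462, -0, 79.91, -7.225], TCP at [0.234, 0.58, 0.231] pointing down, gripper open.
Joint ranges: [-170.65, 170.65], [-52.31, 119.04], [5.05, 147.46], [-71.25, 251.25], [11.57, 151.72], [-153.62, 153.62]. Speed limits (degrees/s): [147.25, 147.25, 172.46, 180, 180, 180].

## Interface

Orientations are given as [roll, pitch, yaw] about the fixed x, y, z axes, in that order (R = Rz(yaw) Ry(pitch) Rx(roll)).
In Python, from cell import sensors, cams, env gives the robot as it stands.
- The arm moves only by the tool drive_tool, never from a script. Its argument "rows" is a list of rows, each an object of numbers: "jaw": the closure, from -1 (fully open) to 1 (shut), so that 0 is half open; "x", "y", "z": the shift along the world's x, y, z in cm; "yaw": the turn about the world's z in degrees. In form: [{"jaw": .., "x": .., "y": .., "z": .., "yaw": ..}, ...]. A call has 1 to 12 rows; each row is the pose to reach, as a shift and turn from the pose commanded when the call began; what a row does not reach only later rows make up. A row lasts 1/8 s, in which the tool goes at most 62.5 mm and 10.7 degrees, less where a joint would pass 70% of its speed; a pose out of reach is approached as far as the arm can. A call with a gripper value outside its range is refused whole. The fingers move at their own pace and stop on an object; "force" is the grip in N (left out, the last holds). Time passes only in rows, so rows that repeat a pose let the fingers close. It gives the time, the measured TCP pose, the force, the opening and the grip force at its end, in the units of the state.
- sensors.sense(): the state, without advancing time (a new reading comes with each control period).
- cams.camera(name): name is "side" or "top" or "wrist"; returns the picture (480x640x3 uint8, red, green, blue); there is no depth.
- cams.calibration(name): a dict with "fx", "fy", "cx", "cy" (pixels), "k1" (the pictures are not rectified: a ray, as slopes to the right and down, at radius r is drawn at 1 + k1 r^2 times it, then the intrinsics apply), "world_to_cam" (4x4, takes a point from world to camera coordinates). Camera axes: x right, y up, looking along -z (the intrinsics and any distortion apply to the point x, -y, -z); pixel columns grow to the right and rows downward; lengths in m; the calibration is good to about 2 mm. A picture is of the moment at which its call begins: read the wrist's pose just before it. calibration takes no time and is no camera call; for the wrist camera it gives the pose at the moment of the call.
- env.hand_in(): hands the job in; it is judged then, once.
The state is a dict: "time": time; "q": joint angles; "joint_velocities": joint speeds; "joint_torque": joint torques, N m; "tcp_pos": TCP position; "tool_rot": TCP orientation; "wrist_force": force on the tool from outside, world axes, zero at the start; "moment": the same for the moment, N m; "opening": finger opening in m; "grip_force": force on a finger pad.
Only numpy, scipy, OpenCV 4.12 (cv2) and the standard library are available. Lean on these libraries where they do the work, as an engineer would, in place of code of your own. Each camera call takes 0.05 s, during which the arm holds its last target. There are 200 camera calls.

## Task

Set the loose aluminium clamp astride the middle of the wooden basket rail, fully down, and let go of it. Then take it by its black knob and tighten clockwise until the knob bites (the resistance rises sharply), and from there turn it an eighth of a turn more, no further, and let go. Leave the other things on the counter where they are.

Things in the scene. Friction and masses are not known exactly. Their poses are not given: they have to be found in the camera images.
- clamp: loose saddle clamp, aluminium, 0.45 kg, standing on two cheeks like an upturned U. Origin: centre of its foot plane; z up, y along its length. Bridge 130 mm (y) x 48 mm (x), 40 to 65 mm above the origin; below it two cheeks 10 mm thick, 110 mm long, with a slot 28 mm wide (x), 40 mm deep, open along y. Goes on the rail either way round; there it can twist 2 degrees
- clamp_grip (a point): point inside the bridge's plain half: clamp x = 0, y = -35 mm, 53 mm above the clamp's origin; good for carrying the clamp, gripped across its 48 mm width (x)
- clamp_knob (a point): point on the knob's axis at its mid height: clamp x = 0, y = +30 mm, 94 mm above the clamp's origin; axes as the clamp's. The knob on top is black, round, ribbed, 48 mm across, its gripped part 13 to 41 mm above the bridge's top, its axis the clamp's z; clockwise from above tightens. Torque at the bite: see knob_top
- knob_top (a point): centre of the knob's top, 108 mm above the clamp's origin; turns with the knob, x along the white line on it. The screw first runs freely (0.03 N m) for 1.0 to 2.4 rad, differing every time, not told by the line; then it bites: resistance jumps to 0.6 N m and rises 0.15 N m per rad. It stays where left. Backing off does not undo an overshoot
- washer: steel thrust washer 36 mm across, 3 mm thick, under the knob; origin at the centre of its underside, 70 mm above the clamp's origin when not squeezed. Past the bite it sinks 0.6 mm per radian of knob turn, before it not at all: too little to be seen
- rail: fixed pale wooden rail, y along it, origin on the counter under its middle. 24 mm thick (x), 300 mm long, top 60 mm above the counter, long top edges rounded by 5 mm; on a plank 70 mm wide, 12 mm thick, between end posts 44 x 26 mm, 77 mm high. With the clamp fully down, its bridge rests on the rail's top and its origin is 20 mm above the counter
- rail_middle (a point): middle of the rail's top edge, 60 mm above the counter; axes as the rail's
- soap_carton: white paper carton 65 x 100 x 40 mm high, lying on the counter; origin at the centre of its underside
- coin_dish: white china bowl, 96 mm across, 32 mm high; origin at the centre of its underside
- brush: wooden hand brush 200 mm long, lying on the counter
- detergent: white bottle 76 mm across, 200 mm high; origin under its centre
- tin: tin can 70 mm across, 100 mm high; origin under its centre
- mug: white mug 80 mm across, 90 mm high; origin under its centre
There are look-alikes about, which are no part of the job. Leave any green, pink or turquoise look-alike of the clamp alone.

How it is judged:
By the outcome, as a careful person would: the job done as asked, in the order asked, and still so for the second after the job is handed in, with the robot touching nothing.
It also fails if it takes over 72 s, if anything falls off the work surface, if the arm or the gripper's body presses on something with over 40 N, if the wrist force passes 120 N, or if a joint passes its speed limit or range.

## Working session

There is one attempt and no reset: what is moved stays moved. The work goes in short steps, Python scripts to look and compute and a tool call to move; the robot and the scene stay as the last step left them, time stands still between calls to the robot, and variables do not carry over. Pictures are saved under pics/ and viewed, at most 10 in all, crops included, and the job is handed in when it is done.

Besides the shell and the picture viewer there is one more tool, called after "Emit:" in YAML: its name, and indented under it one key for each argument. drive_tool: Moves the arm, as the interface text tells. Its arguments: {"type":"object","properties":{"rows":{"type":"array"},"force":{"type":"number"}},"required":["rows"]}

```bash
mkdir -p pics; ls; python3 - <<'E'
from cell import sensors,cams,env
import cv2,numpy as np
a=cams.camera("top");b=cams.camera("side")
cv2.imwrite("pics/top.png",a[...,::-1]);cv2.imwrite("pics/side.png",b[...,::-1])
for n in("top","side"):
  c=cams.calibration(n);print({k:np.round(v,3).tolist() for k,v in c.items()})
print(sensors.sense())
E
```

```text
pics
{'fx': 504.339, 'fy': 504.339, 'cx': 312.434, 'cy': 231.753, 'k1': 0.044, 'world_to_cam': [[0.019, -1.0, -0.013, 0.015], [0.997, 0.018, 0.077, -0.443], [-0.077, -0.015, 0.997, -1.488], [0.0, 0.0, 0.0, 1.0]]}
{'fx': 558.739, 'fy': 558.739, 'cx': 327.081, 'cy': 247.463, 'k1': -0.138, 'world_to_cam': [[0.705, -0.709, -0.01, -0.325], [0.416, 0.402, 0.816, -0.283], [-0.574, -0.58, 0.578, -1.29], [0.0, 0.0, 0.0, 1.0]]}
{'time': 0.1, 'q': array([ 6.07853944e+01,  1.26715838e+01,  8.75186500e+01, -2.88343156e-04,
        7.99117564e+01, -7.22591452e+00]), 'joint_velocities': array([-0.03725683, -0.0684718 , -0.1167531 , -0.08040208, -0.06323321,
       -0.05539466]), 'joint_torque': array([ 3.20494291e-04, -4.98245502e+01, -3.90545118e+01, -3.22693613e-04,
        5.76982668e-03, -6.70456416e-05]), 'tcp_pos': array([0.23375922, 0.57904769, 0.23030452]), 'tool_rot': array([-1.79898784e+02, -1.25469801e-02,  1.58011349e+02]), 'wrist_force': array([ 0.68410285, -0.05759471, -0.28396455]), 'moment': array([ 0.0618211 ,  0.01360725, -0.04892269]), 'grip_force': 0.0, 'opening': 0.0852074225320531}
```

View pics/top.png

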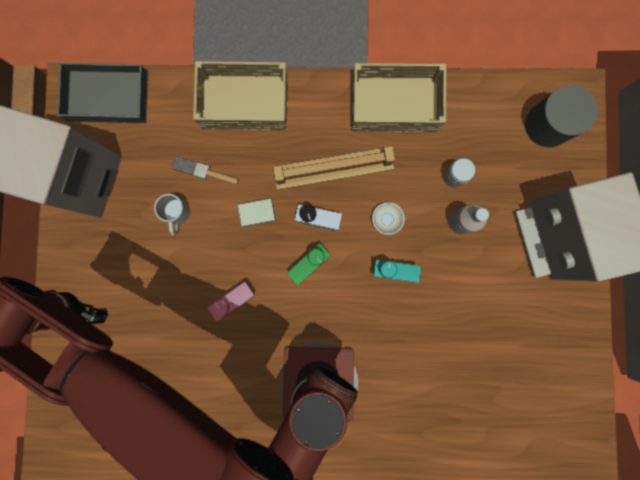

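View pics/side.png

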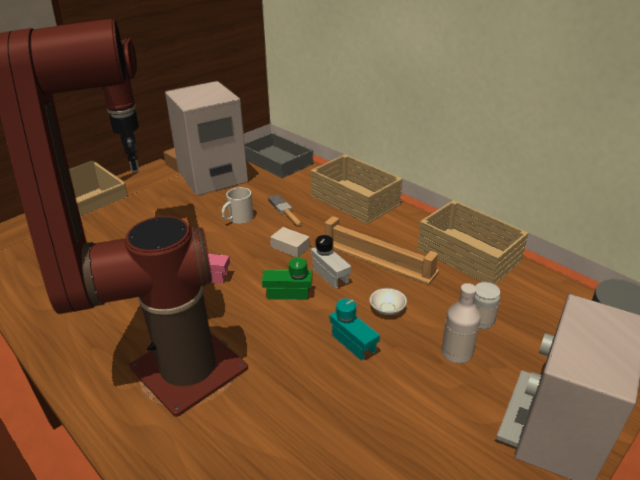

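The top view shows the clamp (silver with a black knob) at about (318,216), knob at (308,213). The rail runs from (278,174) to (392,156), with the carton at (256,212) and the dish at (388,218) either side of the clamp. Next I measure the clamp and the rail.

```bash
cat > h.py <<'E'
import numpy as np,cv2
from cell import sensors,cams,env
def ray(c,uv):
    K=np.array([[c['fx'],0,c['cx']],[0,c['fy'],c['cy']],[0,0,1]],float)
    p=cv2.undistortPoints(np.array(uv,float).reshape(-1,1,2),K,np.array([c['k1'],0,0,0,0.]))[:,0]
    M=np.array(c['world_to_cam']);R=M[:3,:3]
    d=np.c_[p[:,0],-p[:,1],-np.ones(len(p))]@R
    return -R.T@M[:3,3],d
def plane(c,uv,z):
    o,d=ray(c,uv);return (o+d*((z-o[2])/d[:,2])[:,None])[:,:2]
def pix(c,P):
    M=np.array(c['world_to_cam']);q=np.atleast_2d(P)@M[:3,:3].T+M[:3,3]
    s=np.c_[q[:,0],-q[:,1]]/-q[:,2:];s=s*(1+c['k1']*(s**2).sum(1,keepdims=True))
    return s*[c['fx'],c['fy']]+[c['cx'],c['cy']]
def blobs(m,box,amin):
    u0,v0,u1,v1=box;k=np.zeros(m.shape,np.uint8);k[v0:v1,u0:u1]=m[v0:v1,u0:u1]
    cs,_=cv2.findContours(k,cv2.RETR_EXTERNAL,cv2.CHAIN_APPROX_NONE)
    return sorted([c for c in cs if cv2.contourArea(c)>amin],key=cv2.contourArea,reverse=True)
E
python3 - <<'E'
from h import *
a=cv2.imread("pics/top.png");c=cams.calibration("top")
h=cv2.cvtColor(a,cv2.COLOR_BGR2HSV)
m=(h[...,1]<90)&(h[...,2]>120)
for b in blobs(m.astype(np.uint8),(285,195,350,240),30):
    r=cv2.minAreaRect(b);print('grey',r,plane(c,cv2.boxPoints(r),.065).round(4).tolist())
k=h[...,2]<50
for b in blobs(k.astype(np.uint8),(285,195,330,240),20):
    r=cv2.minAreaRect(b);print('blk',r,plane(c,[r[0]],.105))
z=cv2.resize(a[140:240,265:405],None,fx=5.5,fy=5.5,interpolation=cv2.INTER_CUBIC);cv2.imwrite("pics/z.png",z)
E
```

```text
grey ((325.3653564453125, 218.17308044433594), (30.594118118286133, 17.454336166381836), 11.309932708740234) [[0.462, 0.0336], [0.512, 0.0246], [0.4959, -0.0626], [0.4461, -0.0534]]
grey ((297.6692199707031, 213.35386657714844), (16.496618270874023, 8.6824312210083), 82.87498474121094) [[0.5136, 0.0819], [0.5172, 0.057], [0.4696, 0.0501], [0.466, 0.075]]
blk ((307.0, 213.0), (16.0, 14.0), 90.0) [[0.48850752 0.03790181]]
```

View pics/z.png

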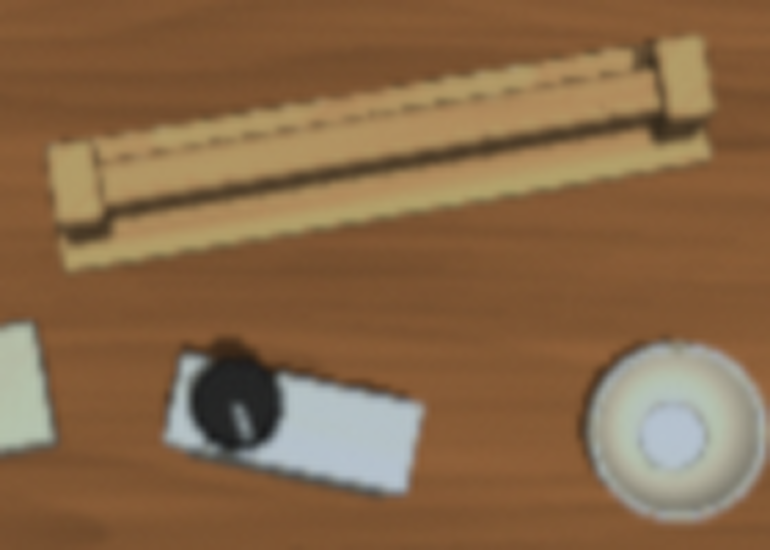

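The zoom shows the bridge corners at (183,352), (424,404), (407,494) and (165,441), the knob at (236,402) and the post tops centred at (75,182) and (684,76).

```bash
python3 - <<'E'
from h import *
c=cams.calibration("top")
f=lambda p,z:plane(c,(np.array(p,float)+.5)/5.5-.5+[265,140],z)
b=f([(183,352),(424,404),(407,494),(165,441)],.065);m=b.mean(0)
d=(b[0]+b[3]-b[1]-b[2])/2;print('clamp',m,np.linalg.norm(d),'yaw y-axis',np.degrees(np.arctan2(d[1],d[0]))-90)
u=d/np.linalg.norm(d);print('grip',m-.035*u,'knob',m+.03*u, f([(236,402)],.108))
r=f([(75,182),(684,76)],.077);e=r[0]-r[1];print('rail',r,r.mean(0),np.linalg.norm(e),np.degrees(np.arctan2(e[1],e[0]))-90)
s=sensors.sense();print(s['tcp_pos'],s['tool_rot'])
w=cams.calibration("wrist");o,_=ray(w,[(320,240)]);print(o,_)
E
```

```text
clamp [0.48363186 0.00646946] 0.1301089881794882 yaw y-axis -11.33771605459043
grip [ 0.47675115 -0.02784753] knob [0.48952961 0.03588402] [[0.48908756 0.03643431]]
rail [[ 0.60748674  0.12412386]
 [ 0.66874491 -0.19469088]] [ 0.63811583 -0.03528351] 0.3246465759960766 10.87645391616303
[0.23375922 0.57904769 0.23030452] [-1.79898784e+02 -1.25469801e-02  1.58011349e+02]
[0.15605856 0.61095318 0.37358558] [[ 0.32748181 -0.13065591 -0.93621781]]
```

Emit:
drive_tool:
  rows:
    - {"jaw": -1,"x": 24.2,"y": -61.2,"z": -1,"yaw": -79.3}
    - {"jaw": -1,"x": 24.2,"y": -61.2,"z": -1,"yaw": -79.3}
    - {"jaw": -1,"x": 24.2,"y": -61.2,"z": -1,"yaw": -79.3}
    - {"jaw": -1,"x": 24.2,"y": -61.2,"z": -1,"yaw": -79.3}
    - {"jaw": -1,"x": 24.2,"y": -61.2,"z": -1,"yaw": -79.3}
    - {"jaw": -1,"x": 24.2,"y": -61.2,"z": -1,"yaw": -79.3}
    - {"jaw": -1,"x": 24.2,"y": -61.2,"z": -1,"yaw": -79.3}
    - {"jaw": -1,"x": 24.2,"y": -61.2,"z": -1,"yaw": -79.3}
    - {"jaw": -1,"x": 24.2,"y": -61.2,"z": -1,"yaw": -79.3}
    - {"jaw": -1,"x": 24.2,"y": -61.2,"z": -1,"yaw": -79.3}
    - {"jaw": -1,"x": 24.2,"y": -61.2,"z": -1,"yaw": -79.3}
    - {"jaw": -1,"x": 24.2,"y": -61.2,"z": -1,"yaw": -79.3}

```text
time: 1.6
tcp_pos: [0.4761, -0.0346, 0.2208]
tool_rot: [-179.9, 0.0, 78.5]
wrist_force: [0.1, 0.0, -0.6]
opening: 0.0857
grip_force: 0.0
```

```bash
python3 - <<'E'
from h import *
w=cams.calibration("wrist");a=cams.camera("wrist");cv2.imwrite("pics/w1.png",a[...,::-1])
s=sensors.sense();print(s['time'],s['tcp_pos'],s['tool_rot'],s['q'],env.grip_point_offset)
np.save("w1.npy",w,allow_pickle=True)
E
```

```text
1.65 [ 0.47574415 -0.03318578  0.22072562] [-1.79917538e+02 -1.97119120e-02  7.85708559e+01] [-1.34885633e+01 -7.56537543e+00  1.09495927e+02  1.71000908e-02
  7.81525662e+01 -2.06295636e+00] 0.0187
```

View pics/w1.png

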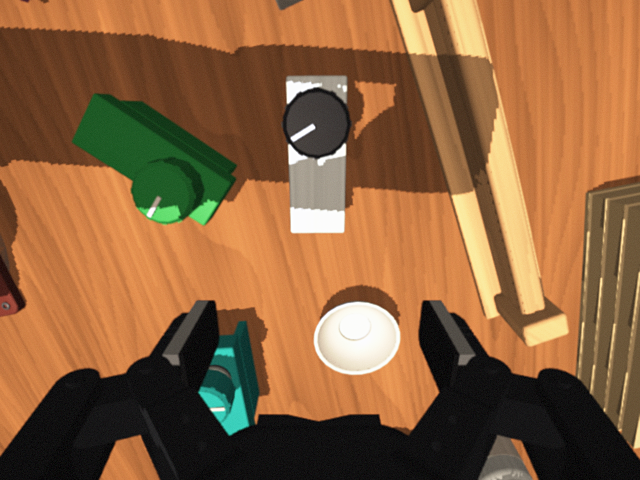

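The wrist view shows the bridge's top corners at (287,76), (347,76), (344,233) and (291,233). The rail is on the right, and its near post top is at about (533,322).

```bash
python3 - <<'E'
from h import *
w=np.load("w1.npy",allow_pickle=True).item()
b=plane(w,[(287,75.5),(347.5,75.5),(344.5,233),(291,233)],.065);d=(b[0]+b[1]-b[2]-b[3])/2;u=d/np.linalg.norm(d);m=b.mean(0)
print(b,m,np.linalg.norm(d),np.linalg.norm(b[0]-b[1]),np.degrees(np.arctan2(d[1],d[0]))-90,'grip',m-.04*u)
print(plane(w,[(317,123)],.108))
a=cv2.imread("pics/w1.png")
# predicted rail posts/edges from top estimate
t=np.radians(10.88);R=np.array([[np.cos(t),-np.sin(t)],[np.sin(t),np.cos(t)]])
P=lambda x,y,z:np.r_[R@[x,y]+[.6381,-.0353],z]
for q in [(-.022,-.176,.077),(.022,-.176,.077),(.022,-.15,.077),(-.022,-.15,.077),(-.007,0,.06),(.007,0,.06)]:print(q,pix(w,P(*q)).round(0))
E
```

```text
[[ 0.47363672  0.0759229 ]
 [ 0.519744    0.06653469]
 [ 0.49442833 -0.06097226]
 [ 0.44773959 -0.05149034]] [0.48388716 0.00749875] 0.13000677694362817 0.04705336481152023 -11.359363199058933 grip [ 0.47600868 -0.0317177 ]
[[0.48987781 0.03789877]]
(-0.022, -0.176, 0.077) [[527. 349.]]
(0.022, -0.176, 0.077) [[570. 334.]]
(0.022, -0.15, 0.077) [[567. 313.]]
(-0.022, -0.15, 0.077) [[522. 329.]]
(-0.007, 0, 0.06) [[494. 175.]]
(0.007, 0, 0.06) [[510. 169.]]
```

Emit:
drive_tool:
  rows:
    - {"jaw": -1,"x": 0,"y": 0.1,"z": -6}
    - {"jaw": -1,"x": 0,"y": 0.1,"z": -11}
    - {"jaw": -1,"x": 0,"y": 0.1,"z": -15.5}
    - {"jaw": -1,"x": 0,"y": 0.1,"z": -18.6}
    - {"jaw": -1,"x": 0,"y": 0.1,"z": -18.6}
    - {"jaw": -1,"x": 0,"y": 0.1,"z": -18.6}
    - {"jaw": 0.3,"x": 0,"y": 0.1,"z": -18.6}
    - {"jaw": 0.6,"x": 0,"y": 0.1,"z": -18.6}
    - {"jaw": 1,"x": 0,"y": 0.1,"z": -18.6}
    - {"jaw": 1,"x": 0,"y": 0.1,"z": -18.6}
    - {"jaw": 1,"x": 0,"y": 0.1,"z": -18.6}
    - {"jaw": 1,"x": 0,"y": 0.1,"z": -18.6}
  force: 90

```text
schema error: expected keys jaw, x, y, z, yaw
```

Emit:
drive_tool:
  rows:
    - {"jaw": -1,"x": 0,"y": 0.1,"z": -6,"yaw": 0}
    - {"jaw": -1,"x": 0,"y": 0.1,"z": -11,"yaw": 0}
    - {"jaw": -1,"x": 0,"y": 0.1,"z": -15.5,"yaw": 0}
    - {"jaw": -1,"x": 0,"y": 0.1,"z": -18.6,"yaw": 0}
    - {"jaw": -1,"x": 0,"y": 0.1,"z": -18.6,"yaw": 0}
    - {"jaw": -1,"x": 0,"y": 0.1,"z": -18.6,"yaw": 0}
    - {"jaw": 0.3,"x": 0,"y": 0.1,"z": -18.6,"yaw": 0}
    - {"jaw": 0.6,"x": 0,"y": 0.1,"z": -18.6,"yaw": 0}
    - {"jaw": 1,"x": 0,"y": 0.1,"z": -18.6,"yaw": 0}
    - {"jaw": 1,"x": 0,"y": 0.1,"z": -18.6,"yaw": 0}
    - {"jaw": 1,"x": 0,"y": 0.1,"z": -18.6,"yaw": 0}
    - {"jaw": 1,"x": 0,"y": 0.1,"z": -18.6,"yaw": 0}
  force: 90

```text
time: 3.15
tcp_pos: [0.4772, -0.0318, 0.0369]
tool_rot: [179.9, 0.0, 78.7]
wrist_force: [-0.9, 0.5, 7.4]
opening: 0.0466
grip_force: 93.7
```

Emit:
drive_tool:
  rows:
    - {"jaw": 1,"x": 0,"y": 0,"z": 3,"yaw": 0}
    - {"jaw": 1,"x": 0,"y": 0,"z": 8,"yaw": 0}
    - {"jaw": 1,"x": 3,"y": -1,"z": 11,"yaw": 5}
    - {"jaw": 1,"x": 8,"y": -2,"z": 11,"yaw": 12}
    - {"jaw": 1,"x": 13,"y": -3.3,"z": 11,"yaw": 18}
    - {"jaw": 1,"x": 16,"y": -4.2,"z": 11,"yaw": 22.2}
    - {"jaw": 1,"x": 16.9,"y": -4.3,"z": 11,"yaw": 22.2}
    - {"jaw": 1,"x": 16.9,"y": -4.3,"z": 11,"yaw": 22.2}
    - {"jaw": 1,"x": 16.9,"y": -4.3,"z": 11,"yaw": 22.2}
    - {"jaw": 1,"x": 16.9,"y": -4.3,"z": 11,"yaw": 22.2}

```text
time: 4.4
tcp_pos: [0.6442, -0.0741, 0.1454]
tool_rot: [-180.0, -0.0, 100.9]
wrist_force: [-0.2, 0.3, -4.7]
opening: 0.0466
grip_force: 95.0
```

```bash
python3 - <<'E'
from h import *
w=cams.calibration("wrist");a=cams.camera("wrist");cv2.imwrite("pics/w2.png",a[...,::-1])
s=sensors.sense();print(s['time'],s['tcp_pos'],s['tool_rot'],s['opening'],s['wrist_force'],s['moment'])
np.save("w2.npy",w,allow_pickle=True)
E
```

```text
4.45 [ 0.64442913 -0.07418101  0.14552618] [-1.79996772e+02 -2.69940334e-04  1.00911829e+02] 0.046746993790549744 [ 1.203919   -0.56425405 -4.67694604] [-0.18794535 -0.03376713  0.02635216]
```

View pics/w2.png

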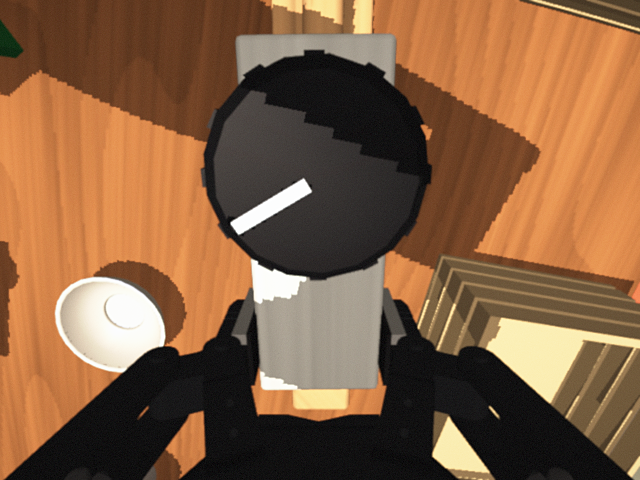

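The clamp is held squarely. Its bridge corners are at (236,35), (396,35), (377,388) and (261,388), and the near post shows at (293–347,409). I zoom on the rail parts that are visible.

```bash
python3 - <<'E'
from h import *
a=cv2.imread("pics/w2.png");w=np.load("w2.npy",allow_pickle=True).item()
z=np.vstack([a[0:45,225:405],a[380:415,225:405]]);cv2.imwrite("pics/z2.png",cv2.resize(z,None,fx=4,fy=4,interpolation=cv2.INTER_NEAREST))
b=plane(w,[(236,35),(396,35),(377.5,388.5),(260.5,388.5)],.1736);d=(b[0]+b[1]-b[2]-b[3])/2
print(b.mean(0),np.linalg.norm(d),np.linalg.norm(b[0]-b[1]),np.linalg.norm(b[2]-b[3]),np.degrees(np.arctan2(d[1],d[0]))-90)
p=plane(w,[(293.5,408.5),(347.5,409)],.077);print('post',p,np.linalg.norm(p[0]-p[1]),p.mean(0))
E
```

```text
[ 0.63645434 -0.03473832] 0.12860283377747977 0.04657999906510433 0.04779992804760587 11.341862282753254
post [[ 0.65086624 -0.21000866]
 [ 0.69184137 -0.20259392]] 0.041640604482832536 [ 0.67135381 -0.20630129]
```

View pics/z2.png

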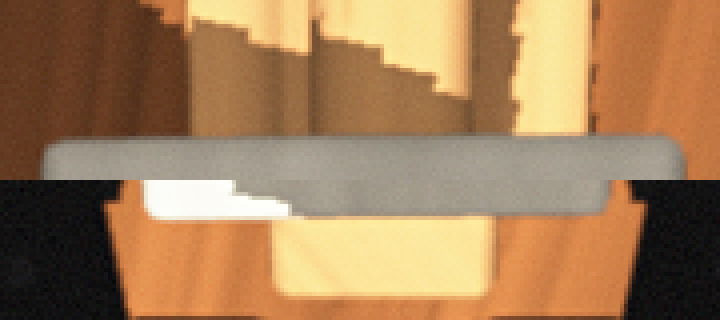

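The crop shows the plank edges at u=272.5 and 373, the rail's upright edges at u=302.5 and 342.5 (v≈25), and the near post between u=293 and 348.7, ending at v=409.

```bash
python3 - <<'E'
from h import *
w=np.load("w2.npy",allow_pickle=True).item()
pl=plane(w,[(272.5,25),(373,25)],.012);rl=plane(w,[(302.5,25),(342.5,25)],.058)
print('plank w',np.linalg.norm(pl[0]-pl[1]),'rail w',np.linalg.norm(rl[0]-rl[1]))
p=plane(w,[(293,409),(348.7,409)],.077);print(np.linalg.norm(p[0]-p[1]))
M=rl.mean(0);N=p.mean(0);Q=pl.mean(0)
for A in(M,Q):print('axis yaw',np.degrees(np.arctan2(*(A-N)[::-1]))-90)
t=np.radians(10.88);R=np.array([[np.cos(t),np.sin(t)],[-np.sin(t),np.cos(t)]])
C=np.array([.6381,-.0353])
print('rail frame (old est): plank',R@(Q-C),'rail',R@(M-C),'post edge',R@(N-C))
b=plane(w,[(236,35),(396,35),(377.5,388.5),(260.5,388.5)],.1736)
print('clamp',R@(b.mean(0)-C),(b-C)@R.T)
E
```

```text
plank w 0.06977325101544582 rail w 0.023137631465818306
0.042962927442923064
axis yaw 10.819373848723501
axis yaw 10.69610330822833
rail frame (old est): plank [0.00152306 0.09975613] rail [0.00092335 0.09055498] post edge [ 0.00064293 -0.17446026]
clamp [-0.00151006  0.00086221] [[-0.02531838  0.06515628]
 [ 0.02126161  0.06516678]
 [ 0.02290821 -0.0634018 ]
 [-0.02489166 -0.06347245]]
```

Emit:
drive_tool:
  rows:
    - {"jaw": 1,"x": 0.23,"y": 0.06,"z": 0,"yaw": -0.3}
    - {"jaw": 1,"x": 0.23,"y": 0.06,"z": -2,"yaw": -0.3}
    - {"jaw": 1,"x": 0.23,"y": 0.06,"z": -3.5,"yaw": -0.3}
    - {"jaw": 1,"x": 0.23,"y": 0.06,"z": -4.3,"yaw": -0.3}
    - {"jaw": 1,"x": 0.23,"y": 0.06,"z": -4.8,"yaw": -0.3}
    - {"jaw": 1,"x": 0.23,"y": 0.06,"z": -5.2,"yaw": -0.3}
    - {"jaw": 1,"x": 0.23,"y": 0.06,"z": -5.5,"yaw": -0.3}
    - {"jaw": 1,"x": 0.23,"y": 0.06,"z": -5.5,"yaw": -0.3}

```text
time: 5.45
tcp_pos: [0.6474, -0.0739, 0.0904]
tool_rot: [180.0, 0.0, 100.6]
wrist_force: [-0.9, 0.5, -5.2]
opening: 0.0465
grip_force: 95.1
```

Emit:
drive_tool:
  rows:
    - {"jaw": 1,"x": 0,"y": 0,"z": -0.8,"yaw": 0}
    - {"jaw": 1,"x": 0,"y": 0,"z": -1.6,"yaw": 0}
    - {"jaw": 1,"x": 0,"y": 0,"z": -2.3,"yaw": 0}
    - {"jaw": 1,"x": 0,"y": 0,"z": -2.8,"yaw": 0}
    - {"jaw": 1,"x": 0,"y": 0,"z": -3.1,"yaw": 0}
    - {"jaw": 1,"x": 0,"y": 0,"z": -3.3,"yaw": 0}
    - {"jaw": 1,"x": 0,"y": 0,"z": -3.35,"yaw": 0}
    - {"jaw": 1,"x": 0,"y": 0,"z": -3.35,"yaw": 0}

```text
time: 6.45
tcp_pos: [0.6475, -0.0739, 0.0572]
tool_rot: [180.0, 0.0, 100.6]
wrist_force: [-1.3, 0.2, -4.1]
opening: 0.0461
grip_force: 95.3
```

Emit:
drive_tool:
  rows:
    - {"jaw": 1,"x": 0,"y": 0,"z": -0.1,"yaw": 0}
    - {"jaw": 1,"x": 0,"y": 0,"z": -0.15,"yaw": 0}
    - {"jaw": 1,"x": 0,"y": 0,"z": -0.15,"yaw": 0}

```text
time: 6.82
tcp_pos: [0.6476, -0.0739, 0.057]
tool_rot: [180.0, 0.0, 100.6]
wrist_force: [-5.5, 1.8, 6.5]
opening: 0.0468
grip_force: 96.5
```

Emit:
drive_tool:
  rows:
    - {"jaw": 0.5,"x": 0,"y": 0,"z": 0.1,"yaw": 0}
    - {"jaw": -1,"x": 0,"y": 0,"z": 0.1,"yaw": 0}
    - {"jaw": -1,"x": 0,"y": 0,"z": 0.1,"yaw": 0}
    - {"jaw": -1,"x": 0,"y": 0,"z": 0.1,"yaw": 0}
    - {"jaw": -1,"x": 0,"y": 0,"z": 2,"yaw": 0}
    - {"jaw": -1,"x": 0,"y": 0,"z": 5,"yaw": 0}
    - {"jaw": -1,"x": -1,"y": 0,"z": 10,"yaw": 0}
    - {"jaw": -1,"x": -1.3,"y": 0,"z": 14,"yaw": 0}
    - {"jaw": -1,"x": -1.3,"y": 0,"z": 14,"yaw": 0}
    - {"jaw": -1,"x": -1.3,"y": 0,"z": 14,"yaw": 0}
    - {"jaw": -1,"x": -1.3,"y": 0,"z": 14,"yaw": 0}

```text
time: 8.2
tcp_pos: [0.6334, -0.0736, 0.1938]
tool_rot: [-179.9, -0.1, 100.6]
wrist_force: [-0.0, -0.3, 0.4]
opening: 0.0852
grip_force: 0.0
```

```bash
python3 - <<'E'
from h import *
w=cams.calibration("wrist");a=cams.camera("wrist");cv2.imwrite("pics/w3.png",a[...,::-1])
s=sensors.sense();print(s['time'],s['tcp_pos'],s['tool_rot'],s['q'],s['opening'],s['wrist_force'],s['moment'])
np.save("w3.npy",w,allow_pickle=True)
E
```

```text
8.25 [ 0.63342404 -0.07365043  0.19363501] [-1.79847305e+02 -6.91179296e-02  1.00610916e+02] [-1.37123641e+01  1.60211414e+01  8.75195652e+01  9.25531279e-05
  7.66269027e+01 -2.43233939e+01] 0.0858097762318805 [ 0.31881778  0.38109145 -0.58647005] [-0.02549818  0.02106369 -0.00100487]
```

View pics/w3.png

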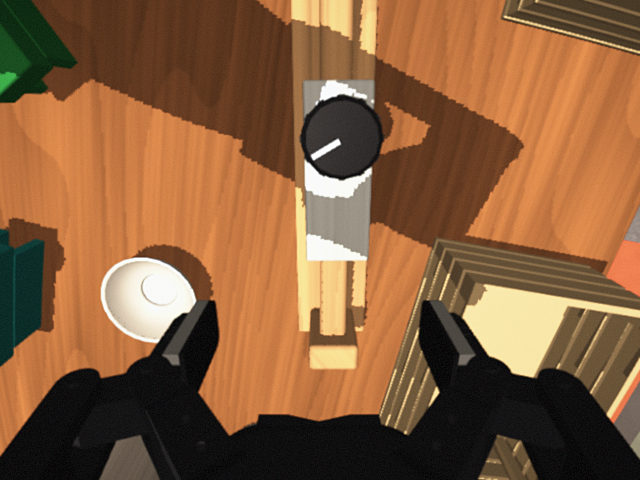

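The clamp sits astride the rail, with bridge corners at (304,80), (375,80), (368,261) and (307,261). The knob is at (341.5,137) and the near post's outer edge at (310–356,368).

```bash
python3 - <<'E'
from h import *
w=np.load("w3.npy",allow_pickle=True).item()
b=plane(w,[(304,80),(375.5,80),(368.5,261),(306.5,261)],.085);d=(b[0]+b[1]-b[2]-b[3])/2;u=d/np.linalg.norm(d);m=b.mean(0)
print(m,np.linalg.norm(d),np.linalg.norm(b[0]-b[1]),np.degrees(np.arctan2(d[1],d[0]))-90)
k=plane(w,[(341.5,137)],.128);print('knob',k,m+.03*u)
p=plane(w,[(310,368),(356.5,368)],.077);print('dist clamp mid to post end along rail (176)',(m-p.mean(0))@u)
print('dxdy cm',(k-sensors.sense()['tcp_pos'][:2])*100,((m+.03*u)-sensors.sense()['tcp_pos'][:2])*100)
E
```

```text
[ 0.64059852 -0.03505478] 0.12976581644532234 0.04707074328288673 10.925844293048002
knob [[ 0.63373336 -0.00434828]] [ 0.63491237 -0.00559858]
dist clamp mid to post end along rail (176) 0.17343148160975866
dxdy cm [[0.03093254 6.93021484]] [0.14883298 6.80518483]
```

Emit:
drive_tool:
  rows:
    - {"jaw": -1,"x": 0.1,"y": 6,"z": 0,"yaw": 10}
    - {"jaw": -1,"x": 0.1,"y": 6.87,"z": 0,"yaw": 80}
    - {"jaw": -1,"x": 0.1,"y": 6.87,"z": 0,"yaw": 80}
    - {"jaw": -1,"x": 0.1,"y": 6.87,"z": 0,"yaw": 80}
    - {"jaw": -1,"x": 0.1,"y": 6.87,"z": 0,"yaw": 80}
    - {"jaw": -1,"x": 0.1,"y": 6.87,"z": 0,"yaw": 80}
    - {"jaw": -1,"x": 0.1,"y": 6.87,"z": 0,"yaw": 80}
    - {"jaw": -1,"x": 0.1,"y": 6.87,"z": 0,"yaw": 80}
    - {"jaw": -1,"x": 0.1,"y": 6.87,"z": 0,"yaw": 80}
    - {"jaw": -1,"x": 0.1,"y": 6.87,"z": -3,"yaw": 80}
    - {"jaw": -1,"x": 0.1,"y": 6.87,"z": -6,"yaw": 80}
    - {"jaw": -1,"x": 0.1,"y": 6.87,"z": -6,"yaw": 80}

```text
time: 9.75
tcp_pos: [0.6327, -0.0048, 0.1316]
tool_rot: [179.9, -0.4, -179.5]
wrist_force: [-0.6, 0.5, 1.0]
opening: 0.0857
grip_force: 0.0
```

Emit:
drive_tool:
  rows:
    - {"jaw": -1,"x": 0,"y": 0,"z": -2,"yaw": 0}
    - {"jaw": -1,"x": 0,"y": 0,"z": -3.5,"yaw": 0}
    - {"jaw": -1,"x": 0,"y": 0,"z": -3.9,"yaw": 0}
    - {"jaw": -1,"x": 0,"y": 0,"z": -3.9,"yaw": 0}
    - {"jaw": -1,"x": 0,"y": 0,"z": -3.9,"yaw": 0}

```text
time: 10.38
tcp_pos: [0.6359, -0.0052, 0.0971]
tool_rot: [-180.0, 0.1, -179.4]
wrist_force: [-0.2, 0.2, 0.1]
opening: 0.0853
grip_force: 0.0
```

Emit:
drive_tool:
  rows:
    - {"jaw": 0,"x": 0,"y": 0,"z": 0,"yaw": 0}
    - {"jaw": 0.4,"x": 0,"y": 0,"z": 0,"yaw": 0}
    - {"jaw": 1,"x": 0,"y": 0,"z": 0,"yaw": 0}
    - {"jaw": 1,"x": 0,"y": 0,"z": 0,"yaw": 0}
    - {"jaw": 1,"x": 0,"y": 0,"z": 0,"yaw": 0}
    - {"jaw": 1,"x": 0,"y": 0,"z": 0,"yaw": 0}
    - {"jaw": 1,"x": 0,"y": 0,"z": 0,"yaw": 0}
  force: 60

```text
time: 11.25
tcp_pos: [0.6357, -0.0052, 0.097]
tool_rot: [-180.0, 0.0, -179.4]
wrist_force: [-1.4, 0.4, 5.5]
opening: 0.0466
grip_force: 61.5
```

```bash
cat > s.py <<'E'
from h import *
s=sensors.sense()
for k in('time','tcp_pos','tool_rot','q','joint_torque','wrist_force','moment','opening','grip_force'):print(k,np.round(s[k],4))
E
python3 s.py
```

```text
time 11.25
tcp_pos [ 0.6357 -0.0052  0.097 ]
tool_rot [-1.799931e+02  4.820000e-02 -1.793883e+02]
q [ -7.5701  21.0684  92.1724  -0.      66.7105 -98.1819]
joint_torque [-2.05500e-01 -4.99634e+01 -3.37674e+01 -4.03000e-02 -5.43500e-01
 -2.50000e-03]
wrist_force [-1.358   0.3768  5.4822]
moment [0.1154 0.2265 0.0047]
opening 0.0466
grip_force 61.5145
```

Emit:
drive_tool:
  rows:
    - {"jaw": 1,"x": 0,"y": 0,"z": 0,"yaw": 0}
    - {"jaw": 1,"x": 0,"y": 0,"z": 0,"yaw": -4}
    - {"jaw": 1,"x": 0,"y": 0,"z": 0,"yaw": -10}
    - {"jaw": 1,"x": 0,"y": 0,"z": 0,"yaw": -17}
    - {"jaw": 1,"x": 0,"y": 0,"z": 0,"yaw": -24}
    - {"jaw": 1,"x": 0,"y": 0,"z": 0,"yaw": -31}
    - {"jaw": 1,"x": 0,"y": 0,"z": 0,"yaw": -38}
    - {"jaw": 1,"x": 0,"y": 0,"z": 0,"yaw": -44}
    - {"jaw": 1,"x": 0,"y": 0,"z": 0,"yaw": -50}
    - {"jaw": 1,"x": 0,"y": 0,"z": 0,"yaw": -50}
    - {"jaw": 1,"x": 0,"y": 0,"z": 0,"yaw": -50}
  force: 80

```text
time: 12.62
tcp_pos: [0.6353, -0.0062, 0.0971]
tool_rot: [-179.9, 0.1, 130.6]
wrist_force: [-3.7, -3.5, 7.3]
opening: 0.0463
grip_force: 81.1
```

```bash
python3 s.py
```

```text
time 12.625
tcp_pos [ 0.6353 -0.0062  0.0971]
tool_rot [-1.799320e+02  6.320000e-02  1.306006e+02]
q [ -7.619   21.0571  92.1808  -0.101   66.7604 -48.1797]
joint_torque [ 1.88160e+00 -4.93640e+01 -3.39526e+01  1.03860e+00 -1.08230e+00
 -1.17000e-02]
wrist_force [-3.6933 -3.4695  7.3344]
moment [-0.4914  0.6832  0.0313]
opening 0.0463
grip_force 81.1276
```

Emit:
drive_tool:
  rows:
    - {"jaw": 1,"x": 0,"y": 0,"z": 0,"yaw": -3}
    - {"jaw": 1,"x": 0,"y": 0,"z": 0,"yaw": -6}
    - {"jaw": 1,"x": 0,"y": 0,"z": 0,"yaw": -6}

```text
time: 13.0
tcp_pos: [0.6352, -0.0063, 0.0971]
tool_rot: [-179.9, 0.1, 124.6]
wrist_force: [-2.9, -3.2, 7.6]
opening: 0.0464
grip_force: 81.2
```

```bash
cat > m.py <<'E'
from cell import sensors
s=sensors.sense();print(round(s['time'],2),'yaw',s['tool_rot'][2].round(2),'q6',s['q'][5].round(2),'M',s['moment'].round(3),'F',s['wrist_force'].round(1),'t6',s['joint_torque'][5].round(4))
E
python3 m.py
```

```text
13.0 yaw 124.57 q6 -42.15 M [-0.566  0.744 -0.035] F [-2.9 -3.2  7.6] t6 0.1961
```

Emit:
drive_tool:
  rows:
    - {"jaw": 1,"x": 0,"y": 0,"z": 0,"yaw": -4}
    - {"jaw": 1,"x": 0,"y": 0,"z": 0,"yaw": -4}

```text
time: 13.25
tcp_pos: [0.6351, -0.0063, 0.0971]
tool_rot: [-179.9, 0.1, 120.6]
wrist_force: [-4.2, -2.6, 7.4]
opening: 0.0463
grip_force: 81.2
```

```bash
python3 m.py
```

```text
13.25 yaw 120.56 q6 -38.14 M [-0.575  0.842 -0.063] F [-4.2 -2.6  7.4] t6 0.2639
```

Emit:
drive_tool:
  rows:
    - {"jaw": 1,"x": 0,"y": 0,"z": 0,"yaw": -4}
    - {"jaw": 1,"x": 0,"y": 0,"z": 0,"yaw": -4}

```text
time: 13.5
tcp_pos: [0.635, -0.0064, 0.0971]
tool_rot: [-179.9, 0.1, 116.6]
wrist_force: [-4.8, -3.4, 7.7]
opening: 0.046
grip_force: 81.2
```

```bash
python3 m.py
```

```text
13.5 yaw 116.56 q6 -34.14 M [-0.674  0.92  -0.015] F [-4.8 -3.4  7.7] t6 0.2642
```

Emit:
drive_tool:
  rows:
    - {"jaw": 1,"x": 0,"y": 0,"z": 0,"yaw": -4}
    - {"jaw": 1,"x": 0,"y": 0,"z": 0,"yaw": -4}

```text
time: 13.75
tcp_pos: [0.635, -0.0064, 0.0971]
tool_rot: [-179.9, 0.1, 112.6]
wrist_force: [-4.9, -3.5, 8.1]
opening: 0.046
grip_force: 81.3
```

```bash
python3 m.py
```

```text
13.75 yaw 112.56 q6 -30.14 M [-0.665  0.902 -0.1  ] F [-4.9 -3.5  8.1] t6 0.2644
```

Emit:
drive_tool:
  rows:
    - {"jaw": 1,"x": 0,"y": 0,"z": 0,"yaw": -4}
    - {"jaw": 1,"x": 0,"y": 0,"z": 0,"yaw": -4}

```text
time: 14.0
tcp_pos: [0.6349, -0.0064, 0.0971]
tool_rot: [-179.9, 0.1, 108.6]
wrist_force: [-5.1, -3.9, 8.1]
opening: 0.0461
grip_force: 81.3
```

```bash
python3 m.py
```

```text
14.0 yaw 108.56 q6 -26.14 M [-0.624  1.014 -0.004] F [-5.1 -3.9  8.1] t6 0.2646
```

Emit:
drive_tool:
  rows:
    - {"jaw": 1,"x": 0,"y": 0,"z": 0,"yaw": -4}
    - {"jaw": 1,"x": 0,"y": 0,"z": 0,"yaw": -4}

```text
time: 14.25
tcp_pos: [0.6348, -0.0064, 0.0971]
tool_rot: [-179.9, 0.1, 104.6]
wrist_force: [-5.5, -3.7, 8.6]
opening: 0.0459
grip_force: 81.4
```

```bash
python3 m.py
```

```text
14.25 yaw 104.56 q6 -22.14 M [-0.695  1.031 -0.032] F [-5.5 -3.7  8.6] t6 0.2648
```

Emit:
drive_tool:
  rows:
    - {"jaw": 1,"x": 0,"y": 0,"z": 0,"yaw": -4}
    - {"jaw": 1,"x": 0,"y": 0,"z": 0,"yaw": -4}

```text
time: 14.5
tcp_pos: [0.6347, -0.0065, 0.0971]
tool_rot: [-179.9, 0.1, 100.6]
wrist_force: [-4.4, -3.8, 9.1]
opening: 0.0462
grip_force: 81.4
```

```bash
python3 m.py
```

```text
14.5 yaw 100.56 q6 -18.14 M [-0.675  1.108 -0.023] F [-4.4 -3.8  9.1] t6 0.2648
```

Emit:
drive_tool:
  rows:
    - {"jaw": 1,"x": 0,"y": 0,"z": 0,"yaw": -4}
    - {"jaw": 1,"x": 0,"y": 0,"z": 0,"yaw": -4}

```text
time: 14.75
tcp_pos: [0.6346, -0.0065, 0.0971]
tool_rot: [-179.9, 0.1, 96.6]
wrist_force: [-6.3, -3.0, 7.1]
opening: 0.0461
grip_force: 81.4
```

```bash
python3 m.py
```

```text
14.75 yaw 96.56 q6 -14.14 M [-0.68   1.192 -0.021] F [-6.3 -3.   7.1] t6 0.2648
```

Emit:
drive_tool:
  rows:
    - {"jaw": 1,"x": 0,"y": 0,"z": 0,"yaw": -4}
    - {"jaw": 1,"x": 0,"y": 0,"z": 0,"yaw": -4}

```text
time: 15.0
tcp_pos: [0.6346, -0.0064, 0.0971]
tool_rot: [-179.9, 0.1, 92.6]
wrist_force: [-6.7, -4.5, 9.2]
opening: 0.0463
grip_force: 81.5
```

```bash
python3 m.py
```

```text
15.0 yaw 92.56 q6 -10.14 M [-0.663  1.211 -0.031] F [-6.7 -4.5  9.2] t6 0.2647
```

Emit:
drive_tool:
  rows:
    - {"jaw": 1,"x": 0,"y": 0,"z": 0,"yaw": -4}
    - {"jaw": 1,"x": 0,"y": 0,"z": 0,"yaw": -4}

```text
time: 15.25
tcp_pos: [0.6345, -0.0064, 0.0971]
tool_rot: [-179.9, 0.1, 88.6]
wrist_force: [-6.0, -4.0, 9.6]
opening: 0.046
grip_force: 81.5
```

```bash
python3 m.py
```

```text
15.25 yaw 88.56 q6 -6.14 M [-0.633  1.267 -0.015] F [-6.  -4.   9.6] t6 0.2646
```

Emit:
drive_tool:
  rows:
    - {"jaw": 1,"x": 0,"y": 0,"z": 0,"yaw": -4}
    - {"jaw": 1,"x": 0,"y": 0,"z": 0,"yaw": -4}

```text
time: 15.5
tcp_pos: [0.6344, -0.0064, 0.097]
tool_rot: [-179.9, 0.1, 84.6]
wrist_force: [-6.7, -4.2, 10.0]
opening: 0.046
grip_force: 81.5
```

```bash
python3 m.py
```

```text
15.5 yaw 84.56 q6 -2.14 M [-0.611  1.334 -0.044] F [-6.7 -4.2 10. ] t6 0.2643
```

Emit:
drive_tool:
  rows:
    - {"jaw": 1,"x": 0,"y": 0,"z": 0,"yaw": -4}
    - {"jaw": 1,"x": 0,"y": 0,"z": 0,"yaw": -4}

```text
time: 15.75
tcp_pos: [0.6344, -0.0064, 0.097]
tool_rot: [-179.9, 0.1, 80.6]
wrist_force: [-6.7, -3.0, 10.3]
opening: 0.0459
grip_force: 81.6
```

```bash
python3 m.py
```

```text
15.75 yaw 80.56 q6 1.86 M [-0.607  1.334  0.021] F [-6.7 -3.  10.3] t6 0.264
```

Emit:
drive_tool:
  rows:
    - {"jaw": 1,"x": 0,"y": 0,"z": 0,"yaw": -4}
    - {"jaw": 1,"x": 0,"y": 0,"z": 0,"yaw": -4}

```text
time: 16.0
tcp_pos: [0.6343, -0.0064, 0.0971]
tool_rot: [-179.9, 0.1, 76.6]
wrist_force: [-7.8, -3.4, 10.2]
opening: 0.0462
grip_force: 81.6
```

```bash
python3 m.py
```

```text
16.0 yaw 76.56 q6 5.86 M [-0.558  1.391 -0.017] F [-7.8 -3.4 10.2] t6 0.2637
```

Emit:
drive_tool:
  rows:
    - {"jaw": 1,"x": 0,"y": 0,"z": 0,"yaw": -4}
    - {"jaw": 1,"x": 0,"y": 0,"z": 0,"yaw": -4}

```text
time: 16.25
tcp_pos: [0.6343, -0.0063, 0.0971]
tool_rot: [-179.9, 0.1, 72.6]
wrist_force: [-6.7, -2.8, 9.5]
opening: 0.0457
grip_force: 81.6
```

```bash
python3 m.py
```

```text
16.25 yaw 72.56 q6 9.86 M [-0.553  1.478 -0.029] F [-6.7 -2.8  9.5] t6 0.2633
```

Emit:
drive_tool:
  rows:
    - {"jaw": 1,"x": 0,"y": 0,"z": 0,"yaw": -4}
    - {"jaw": 1,"x": 0,"y": 0,"z": 0,"yaw": -4}

```text
time: 16.5
tcp_pos: [0.6342, -0.0062, 0.0971]
tool_rot: [-179.9, 0.1, 68.6]
wrist_force: [-7.2, -3.3, 9.8]
opening: 0.0458
grip_force: 81.7
```

```bash
python3 m.py
```

```text
16.5 yaw 68.56 q6 13.86 M [-0.515  1.483 -0.018] F [-7.2 -3.3  9.8] t6 0.2629
```

Emit:
drive_tool:
  rows:
    - {"jaw": 1,"x": 0,"y": 0,"z": 0,"yaw": -4}
    - {"jaw": 1,"x": 0,"y": 0,"z": 0,"yaw": -4}

```text
time: 16.75
tcp_pos: [0.6341, -0.0062, 0.097]
tool_rot: [-179.9, 0.2, 64.6]
wrist_force: [-6.9, -2.2, 10.4]
opening: 0.0461
grip_force: 81.7
```

```bash
python3 m.py
```

```text
16.75 yaw 64.56 q6 17.86 M [-0.522  1.578 -0.052] F [-6.9 -2.2 10.4] t6 0.2624
```

Emit:
drive_tool:
  rows:
    - {"jaw": 1,"x": 0,"y": 0,"z": 0,"yaw": -4}
    - {"jaw": 1,"x": 0,"y": 0,"z": 0,"yaw": -4}

```text
time: 17.0
tcp_pos: [0.6341, -0.0062, 0.0971]
tool_rot: [-179.9, 0.2, 60.6]
wrist_force: [-7.0, -3.9, 10.9]
opening: 0.0464
grip_force: 81.7
```

```bash
python3 m.py
```

```text
17.0 yaw 60.57 q6 21.86 M [-0.455  1.599  0.033] F [-7.  -3.9 10.9] t6 0.2619
```

Emit:
drive_tool:
  rows:
    - {"jaw": 1,"x": 0,"y": 0,"z": 0,"yaw": -4}
    - {"jaw": 1,"x": 0,"y": 0,"z": 0,"yaw": -4}

```text
time: 17.25
tcp_pos: [0.6346, -0.0061, 0.0971]
tool_rot: [-180.0, 0.1, 56.6]
wrist_force: [-5.9, -2.4, 9.1]
opening: 0.0462
grip_force: 81.6
```

```bash
python3 m.py
```

```text
17.25 yaw 56.61 q6 25.83 M [-0.426  1.311  0.347] F [-5.9 -2.4  9.1] t6 0.5898
```

Emit:
drive_tool:
  rows:
    - {"jaw": 1,"x": 0,"y": 0,"z": 0,"yaw": -4}
    - {"jaw": 1,"x": 0,"y": 0,"z": 0,"yaw": -4}

```text
time: 17.5
tcp_pos: [0.6344, -0.006, 0.0971]
tool_rot: [-180.0, 0.2, 52.6]
wrist_force: [-6.8, -2.2, 9.9]
opening: 0.0462
grip_force: 81.6
```

```bash
python3 m.py
```

```text
17.5 yaw 52.63 q6 29.81 M [-0.394  1.311  0.458] F [-6.8 -2.2  9.9] t6 0.7487
```

Emit:
drive_tool:
  rows:
    - {"jaw": 1,"x": 0,"y": 0,"z": 0,"yaw": -4}
    - {"jaw": 1,"x": 0,"y": 0,"z": 0,"yaw": -4}

```text
time: 17.75
tcp_pos: [0.6344, -0.006, 0.097]
tool_rot: [-180.0, 0.2, 48.6]
wrist_force: [-6.8, -2.1, 9.8]
opening: 0.046
grip_force: 81.5
```

```bash
python3 m.py
```

```text
17.75 yaw 48.64 q6 33.81 M [-0.394  1.357  0.463] F [-6.8 -2.1  9.8] t6 0.7591
```

Emit:
drive_tool:
  rows:
    - {"jaw": 1,"x": 0,"y": 0,"z": 0,"yaw": -4}
    - {"jaw": 1,"x": 0,"y": 0,"z": 0,"yaw": -4}

```text
time: 18.0
tcp_pos: [0.6343, -0.0059, 0.097]
tool_rot: [-180.0, 0.2, 44.6]
wrist_force: [-6.8, -2.6, 10.0]
opening: 0.0463
grip_force: 81.5
```

```bash
python3 m.py
```

```text
18.0 yaw 44.64 q6 37.81 M [-0.337  1.348  0.564] F [-6.8 -2.6 10. ] t6 0.7693
```

Emit:
drive_tool:
  rows:
    - {"jaw": 1,"x": 0,"y": 0,"z": 0,"yaw": -4}
    - {"jaw": 1,"x": 0,"y": 0,"z": 0,"yaw": -4}

```text
time: 18.25
tcp_pos: [0.6343, -0.0058, 0.097]
tool_rot: [-180.0, 0.2, 40.6]
wrist_force: [-5.9, -1.5, 9.9]
opening: 0.0461
grip_force: 81.5
```

```bash
python3 m.py
```

```text
18.25 yaw 40.64 q6 41.81 M [-0.314  1.361  0.465] F [-5.9 -1.5  9.9] t6 0.7794
```

The bite shows clearly. J6 torque starts jumping between yaw 60.6 and 56.6, and from about 55.7 it climbs at 0.15 N m/rad. An eighth of a turn from there ends at a yaw of about 11.5, so 29 degrees remain.

Emit:
drive_tool:
  rows:
    - {"jaw": 1,"x": 0,"y": 0,"z": 0,"yaw": -4}
    - {"jaw": 1,"x": 0,"y": 0,"z": 0,"yaw": -8}
    - {"jaw": 1,"x": 0,"y": 0,"z": 0,"yaw": -12}
    - {"jaw": 1,"x": 0,"y": 0,"z": 0,"yaw": -16}
    - {"jaw": 1,"x": 0,"y": 0,"z": 0,"yaw": -20}
    - {"jaw": 1,"x": 0,"y": 0,"z": 0,"yaw": -24}
    - {"jaw": 1,"x": 0,"y": 0,"z": 0,"yaw": -27}
    - {"jaw": 1,"x": 0,"y": 0,"z": 0,"yaw": -29}
    - {"jaw": 1,"x": 0,"y": 0,"z": 0,"yaw": -29}

```text
time: 19.38
tcp_pos: [0.634, -0.0053, 0.097]
tool_rot: [180.0, 0.2, 11.7]
wrist_force: [-7.5, -0.7, 10.3]
opening: 0.0456
grip_force: 81.6
```

```bash
python3 m.py
```

```text
19.38 yaw 11.68 q6 70.78 M [-0.066  1.518  0.661] F [-7.5 -0.7 10.3] t6 0.7716
```

Emit:
drive_tool:
  rows:
    - {"jaw": 0.5,"x": 0,"y": 0,"z": 0,"yaw": 0}
    - {"jaw": -1,"x": 0,"y": 0,"z": 0,"yaw": 0}
    - {"jaw": -1,"x": 0,"y": 0,"z": 0,"yaw": 0}
    - {"jaw": -1,"x": 0,"y": 0,"z": 0,"yaw": 0}
    - {"jaw": -1,"x": 0,"y": 0,"z": 0,"yaw": 0}
    - {"jaw": -1,"x": 0,"y": 0,"z": 2,"yaw": 0}
    - {"jaw": -1,"x": 0,"y": 0,"z": 5,"yaw": 0}
    - {"jaw": -1,"x": 0,"y": 0,"z": 10,"yaw": 0}

```text
time: 20.38
tcp_pos: [0.6343, -0.0051, 0.1968]
tool_rot: [-179.9, 0.1, 11.6]
wrist_force: [0.6, 0.0, -0.6]
opening: 0.0855
grip_force: 0.0
```

Emit:
drive_tool:
  rows:
    - {"jaw": -1,"x": -0.2,"y": -6.87,"z": 0,"yaw": 89}
    - {"jaw": -1,"x": -0.2,"y": -6.87,"z": 0,"yaw": 89}
    - {"jaw": -1,"x": -0.2,"y": -6.87,"z": 0,"yaw": 89}
    - {"jaw": -1,"x": -0.2,"y": -6.87,"z": 0,"yaw": 89}
    - {"jaw": -1,"x": -0.2,"y": -6.87,"z": 0,"yaw": 89}
    - {"jaw": -1,"x": -0.2,"y": -6.87,"z": 0,"yaw": 89}
    - {"jaw": -1,"x": -0.2,"y": -6.87,"z": 0,"yaw": 89}
    - {"jaw": -1,"x": -0.2,"y": -6.87,"z": 0,"yaw": 89}
    - {"jaw": -1,"x": -0.2,"y": -6.87,"z": 0,"yaw": 89}
    - {"jaw": -1,"x": -0.2,"y": -6.87,"z": 0,"yaw": 89}
    - {"jaw": -1,"x": -0.2,"y": -6.87,"z": 0,"yaw": 89}

```text
time: 21.75
tcp_pos: [0.6336, -0.0739, 0.1972]
tool_rot: [179.9, 0.0, 100.5]
wrist_force: [0.2, -0.8, 0.0]
opening: 0.0858
grip_force: 0.0
```

```bash
python3 - <<'E'
from h import *
w=cams.calibration("wrist");a=cams.camera("wrist");cv2.imwrite("pics/w4.png",a[...,::-1])
s=sensors.sense();print(s['time'],s['tcp_pos'],s['tool_rot'],s['opening'])
np.save("w4.npy",w,allow_pickle=True)
for n,box in(("3",(300,95,384,180)),("4",(290,80,400,195))):
    im=cv2.imread(f"pics/w{n}.png");c=np.load(f"w{n}.npy",allow_pickle=True).item()
    h=cv2.cvtColor(im,cv2.COLOR_BGR2HSV)
    k=blobs((h[...,2]<75).astype(np.uint8),box,400)[0];hull=cv2.convexHull(k);(x,y),r=cv2.minEnclosingCircle(hull)
    disc=np.zeros(im.shape[:2],np.uint8);cv2.circle(disc,(int(round(x)),int(round(y))),int(r*.85),1,-1)
    m=(disc>0)&(h[...,2]>110);l=[b for b in blobs(m.astype(np.uint8),(0,0,640,480),15)]
    print(n,(x,y,r),len(l),[cv2.minAreaRect(b) for b in l])
    b=l[0].reshape(-1,2);P=plane(c,b,.128);ctr=plane(c,[(x,y)],.128)[0]
    _,_,V=np.linalg.svd(P-P.mean(0));d=V[0]*np.sign(V[0]@(P.mean(0)-ctr));print('line deg',np.degrees(np.arctan2(d[1],d[0])),'ctr',ctr)
E
```

```text
21.8 [ 0.63350978 -0.07392129  0.19698309] [1.79959384e+02 1.83409934e-02 1.00550011e+02] 0.08564089183239829
3 (342.0696716308594, 136.7791748046875, 42.71407699584961) 1 [((325.7940979003906, 148.8235321044922), (7.0314412117004395, 31.727235794067383), 59.03623962402344)]
line deg -139.1753611550011 ctr [ 0.63402789 -0.00416726]
4 (341.6614990234375, 135.71054077148438, 41.94327926635742) 1 [((355.5000305175781, 124.0000228881836), (6.363960266113281, 33.23401641845703), 45.0)]
line deg 55.16343450210237 ctr [ 0.63441774 -0.00417506]
```

View pics/w4.png

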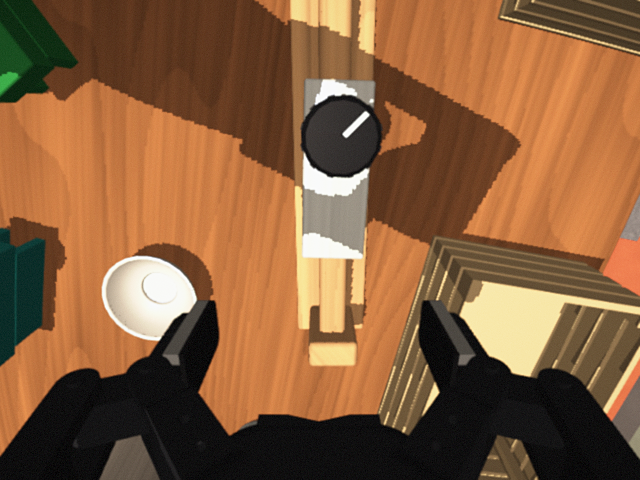

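The clamp is still seated astride the rail at the middle. The knob's white line now points to the upper right, from (345,136) to (369,112). The line gives about 166° of turn against about 169° for the tool, so there was no significant slip. The dish, the only bystander still fully in view, has not moved.

```bash
python3 -c "
from cell import env
print(env.hand_in())"
```

```text
the job is handed in; nothing more can be done
None
```

The clamp is seated astride the middle of the rail, and I tightened the knob about 42–44° past the bite (an eighth of a turn is 45°), let go of it and handed the job in at about 22 s.

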